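# Check a brake lever's stop and sign it off

### The arm

A 6-joint arm with a two-finger parallel gripper is mounted at the origin on a cart in front of the work surface, level with it; the furniture and walls round the work are solid. World frame = base frame: x ahead of the robot, y to its left, z up, the work surface at z = 0. Lengths are in mm, angles in rad, forces in N, time in s.
With the tool pointing down it reaches from about 225 to 875 mm from the base axis. Payload 3.4 kg.
Tool frame: the origin (TCP) lies between the finger pads; the fingertips stand tcp_to_tips ahead of it and the grasp point (between the pads) lies 5 mm behind it (tcp_to_tips is the distance from the TCP to the fingertips, in mm); z points along the fingers, y is the line along which they close (so a half turn about z gives the same grasp; the last joint's range is limited). The gripper opens to 85 mm and grips with 20 to 120 N. Pads are 22 mm wide; open, the fingers measure 114 mm over their backs; the gripper's body (76 mm by 85 mm) begins 54 mm behind the grasp point. The pads swing forward as they close: fully open they stand 13 mm farther back than shut.
Start: joints at [-1.247, 0.276, 1.505, -0, 1.361, -0.121], TCP at [247.413, -519.084, 245.328] pointing down, gripper open.
Joint ranges: [-2.89, 2.89], [-0.75, 2.08], [0.22, 2.7], [-1.18, 4.32], [0.11, 2.71], [-2.7, 2.7]. Speed limits (rad/s): [2.57, 2.57, 3.14, 3.14, 3.14, 3.14].

### API

Orientations are given as a unit quaternion [x, y, z, w].
In Python, from cell import observe, read_camera, get_calibration, sign_off, recognise, regions_of, landmark_of, tcp_to_tips gives the robot as it stands.
- The arm moves only by the tool move_arm, never from a script. Its argument "steps" is a list of rows, each a list of 7 numbers: the gripper command: -1 is shut, 1 is fully open, values between are in proportion, then the shift along the world's x, y, z in m, then the turn, a rotation vector about the world's x, y, z in rad. In form: [[jaw, tx, ty, tz, wx, wy, wz], ...]. A call has 1 to 12 rows; each row is the pose to reach, as a shift and turn from the pose commanded when the call began; what a row does not reach only later rows make up. A row lasts 1/10 s, in which the tool goes at most 50 mm and 8.59 degrees, less where a joint would pass 70% of its speed; a pose out of reach is approached as far as the arm can. A call with a gripper value outside its range is refused whole. The fingers move at their own pace and stop on an object; "force" is the grip in N (left out, the last holds). Time passes only in rows, so rows that repeat a pose let the fingers close. It gives the time, the measured TCP pose, the force, the opening and the grip force at its end, in the units of the state.
- observe(): the state, without advancing time (a new reading comes with each control period).
- read_camera(name): name is "scene" or "side" or "wrist"; returns the picture (480x640x3 uint8, blue, green, red); there is no depth.
- get_calibration(name): a dict with "vfov" (degrees; the focal length in pixels is half the picture's height over the tangent of half this angle, whatever the lens; pixels are square), "cx", "cy" (the principal point, pixels), "pose" (4x4, takes a point from camera to world coordinates). Camera axes: x right, y down, z forward; pixel columns grow to the right and rows downward; lengths in mm; the calibration is good to about 2 mm. A picture is of the moment at which its call begins: read the wrist's pose just before it. get_calibration takes no time and is no camera call; for the wrist camera it gives the pose at the moment of the call.
- sign_off(): hands the job in; it is judged then, once.
Trained networks look in the newest picture that a camera, given by its name, has taken for a name from the list of things; names that differ only in an ending like _2 or _b are one class to them, and where a whole thing is asked for, a point or a joint stands for the part that bears it (a point fixed in the world has none). Each returns a list of dicts, best first, with "confidence" (0 to 1); they miss things now and then, are a little off and sometimes report something else, mostly with a low value. They report only what shows in the picture. A call takes as long as a camera call.
- recognise(camera, target): "xyz" ([x, y, z] in mm, in the coordinates of the camera as it stood for that picture, good to about 4 mm: the middle of the surface that is visible of it).
- regions_of(camera, target): "pixels" (480x640 bool, what is visible of it).
- landmark_of(camera, target): "xyz" ([x, y, z] in mm, in the coordinates of the camera as it stood for that picture, good to about 4 mm: a listed point, or the origin of a listed thing).
The state is a dict: "t": time; "q": joint angles; "dq": joint speeds; "tau": joint torques, N m; "eef_pos": TCP position; "tool_rot": TCP orientation; "contact_force": force on the tool from outside, world axes, zero at the start; "torque": the same for the moment, N m; "gripper_width": opening from 0.0 (shut) to 1.0 (fully open); "finger_force": force on a finger pad.
Only numpy, scipy, OpenCV 4.12 (cv2) and the standard library are available. Lean on these libraries where they do the work, as an engineer would, in place of code of your own. Each camera call takes 0.05 s, during which the arm holds its last target. There are 200 camera calls.

### The job

With closed fingers and without gripping anything, press the red brake lever in towards the bar with the back of the fingers until it meets its stop, short of the bar, and keep it firmly but not hard against the stop for about a second; keep the fingers off the rubber grip. Then ease the lever all the way back out without letting it snap. Once it is back and let go, sign the check off by pressing the green half of the rocker fully down with the fingertips, and leave everything else on the table where it is.

Things in the scene. Friction and masses are not known exactly. Their poses are not given: they have to be found in the camera images.
- stand: Fixed handle test stand. Grey base plate 115 (x) x 200 (y) x 12 mm; origin under it, x from lever side to bar side, z up. Bar along y at x=30, z=100 mm between two posts (26 x 16, tops at 120 to 123 mm) at y=-88 and +88. Black clamp at y=-65 (z 83 to 117) holds the lever's pivot pin at x=-30, y=-65 mm. Nothing stands on the plate in front of the lever.
- grip: Ribbed black rubber grip on the bar, 30 mm across, from y=-40 to +80 mm of the stand; origin at its axis, at stand x=30, y=10, z=100 mm. It is fixed. Fingers must not bear on it (over 3 N fails).
- lever (a joint): Red brake lever, rad: 0 = out (spring-held), grows as pressed towards the bar, 0.30 = hard stop, about 15 mm short of the grip. Blade 10 mm thick, z 92 to 108 mm, free end 140 mm from the upright pivot. At 0 it leans 0.12 rad from the stand's +y towards -x, at the stop 0.18 rad towards +x. Spring 3 N at rest, 9 N at the stop, 100 mm from the pivot; it snaps back if let go, follows a withdrawing finger.
- lever_pad (a point): Point to press: on the lever's outer face (the face away from the bar), 100 mm from the pivot, mid-height (z=100 mm). Moves with the lever, about 30 mm towards the stand's +x between rest and stop. More than 45 N on the lever fails, so does a return faster than 6 rad/s.
- checkbox: Sign-off rocker box, grey, fixed to the table, 66 (x) x 96 (y) x 34 mm high with 7 mm black side rims (top at 41 mm; pivot ears at the middle to 54 mm); origin at the centre of its underside, z up. The paddle between the rims lies along its y: green half towards +y, red half towards -y.
- rocker (a joint): Rocker paddle, rad: 0 = red half down and green half up (it starts within 0.04 of this), 0.44 = green half fully down. Tips about the box's x axis at 49 mm above the table, 44 mm wide, 82 mm long. It stays where it is left; about 2 N on the green end moves it.
- green_pad (a point): Point to press: top face of the green half, 28 mm from the rocker's axis (about 61 mm above the table when up, 49 mm when fully down). Moves with the paddle.
- tape: roll of brown tape standing flat, 94x92x48 mm; loose bystander, origin at the centre of its underside. Leave alone (shifting it more than 20 mm fails).
- specimen_black: black round mounted specimen, 30 across, 18 high mm; loose bystander, origin at the centre of its underside. Leave alone (shifting it more than 20 mm fails).
- loupe: black stand loupe, 36 across, 36 high mm; loose bystander, origin at the centre of its underside. Leave alone (shifting it more than 20 mm fails).
- petri: clear dish, 61 across, 13 high mm; loose bystander, origin at the centre of its underside. Leave alone (shifting it more than 20 mm fails).
- driver: red-handled screwdriver lying flat, 174 long, 25 wide, 22 high mm; loose bystander, origin at the centre of its underside. Leave alone (shifting it more than 20 mm fails).
- buds: clear tub of cotton buds, 77 across, 80 high mm; loose bystander, origin at the centre of its underside. Leave alone (shifting it more than 20 mm fails).
- blower: red rubber bulb blower lying, 53x135x54 mm; loose bystander, origin at the centre of its underside. Leave alone (shifting it more than 20 mm fails).

How it is judged:
By the outcome, as a careful person would: the job done as asked, in the order asked, and still so for the second after the job is handed in, with the robot touching nothing.
It also fails if it takes over 54 s, if anything falls off the work surface, if the arm or the gripper's body presses on something with over 40 N, if the wrist force passes 120 N, or if a joint passes its speed limit or range.

## Working session

There is one attempt and no reset: what is moved stays moved. The work goes in short steps, Python scripts to look and compute and a tool call to move; the robot and the scene stay as the last step left them, time stands still between calls to the robot, and variables do not carry over. Pictures are saved under pics/ and viewed, at most 10 in all, crops included, and the job is handed in when it is done.

Besides the shell and the picture viewer there is one more tool, called by a JSON object that holds its "fn" and its "kwargs", one argument or row to a line. move_arm: Moves the arm, as the interface text tells. Its arguments: {"type":"object","properties":{"steps":{"type":"array"},"force":{"type":"number"}},"required":["steps"]}

```bash
mkdir -p pics
cat > h.py <<'E'
import numpy as np, cv2
from cell import *
def look(c,names,f=landmark_of):
    P=np.array(get_calibration(c)["pose"])
    for n in names:
        for r in f(c,n)[:2]:
            print(c,n,round(r["confidence"],2),np.round(P[:3,:3]@r["xyz"]+P[:3,3],1))
E
python3 - <<'E'
from h import *
s=observe();print(s,tcp_to_tips)
for c in["scene","side"]:
    im=read_camera(c);cv2.imwrite(f"pics/{c}0.png",im)
    look(c,["stand","grip","lever","lever_pad","checkbox","rocker","green_pad","tape","buds","blower","driver","loupe","petri","specimen_black"])
print(observe()["t"])
E
```

```text
{'t': 0.0, 'q': array([-1.24699197e+00,  2.76616460e-01,  1.50614254e+00,  7.00828435e-06,
        1.36070538e+00, -1.21008293e-01]), 'dq': array([-2.52099808e-04, -4.36050521e-04,  6.41225756e-04,  3.59357117e-04,
       -5.22368654e-05, -7.59597021e-04]), 'tau': array([ 3.69112086e-04, -4.16771972e+01, -2.45809186e+01, -5.10333552e-05,
        1.11986112e-02, -1.17689487e-05]), 'eef_pos': array([ 247.24650913, -518.56649359,  244.42370605]), 'tool_rot': array([ 9.75369228e-01,  2.20576504e-01, -9.13231695e-05, -9.31401293e-04]), 'contact_force': array([0.02349198, 0.31654797, 0.07959486]), 'torque': array([ 0.02231908, -0.00791318, -0.01018363]), 'finger_force': 0.0, 'gripper_width': 0.9984519939543742} 14.0
scene stand 0.86 [ 535.3 -155.1   -1.9]
scene grip 0.91 [ 569.7 -143.8  102.2]Traceback (most recent call last):
  File "<stdin>", line 5, in <module>
  File "h.py", line 6, in look
    for r in f(c,n)[:2]:
             ~^^^^^
ValueError: it knows: blower, buds, checkbox, driver, green_pad, grip, lever_pad, loupe, petri, specimen_black, stand, tape
```

Run:
```python
from h import *
for c in["scene","side","wrist"]:
    im=read_camera(c);cv2.imwrite(f"pics/{c}0.png",im)
    if c!="wrist": look(c,["stand","grip","lever_pad","checkbox","green_pad","tape","buds","blower","driver","loupe","petri","specimen_black"])
    P=np.array(get_calibration(c)["pose"]);print(np.round(P,2).tolist())
print(observe()["t"])
```

```text
scene stand 0.92 [ 5.356e+02 -1.520e+02 -1.000e-01]
scene grip 0.77 [ 568.8 -141.8  102.1]
scene lever_pad 0.87 [ 492.  -109.6   99.5]
scene checkbox 0.85 [ 5.236e+02  1.495e+02 -1.000e-01]
scene green_pad 0.86 [521.8 172.1  60.2]
scene tape 0.57 [418.2 350.8  -3.9]
scene buds 0.69 [ 409.  -405.     3.5]
scene blower 0.97 [ 668.5 -326.3   -2.7]
scene driver 0.68 [ 672.  -327.8   -2.8]
scene driver 0.64 [ 364.2 -269.7   -1.2]
scene loupe 0.63 [623.1 306.5   2. ]
scene petri 0.5 [ 362.8 -270.3   -1.6]
scene petri 0.26 [524.8 174.5  58.6]
scene specimen_black 0.6 [375.7 167.4   1.1]
[[-0.52, -0.6, 0.61, -339.48], [-0.85, 0.38, -0.36, 477.18], [-0.02, -0.71, -0.71, 1091.16], [0.0, 0.0, 0.0, 1.0]]
side lever_pad 0.62 [ 490.2 -112.4   98.6]
side checkbox 0.96 [525.4 148.7   4.4]
side checkbox 0.41 [ 359.4 -275.1   -0.7]
side green_pad 0.64 [524.3 171.4  63.1]
side tape 0.95 [416.7 356.1  -3.2]
side tape 0.69 [ 406.9 -402.2   -1.9]
side buds 0.62 [ 409.4 -402.8   -3.7]
side driver 0.65 [ 358.5 -272.9    1.6]
side loupe 0.54 [ 6.196e+02  3.114e+02 -6.000e-01]
side loupe 0.29 [ 488.2 -111.5   97.6]
side petri 0.63 [ 384.2 -145.2    1.7]
side specimen_black 0.52 [377.1 174.1  -3.2]
side specimen_black 0.31 [415.3 352.2  -3. ]
[[0.82, -0.33, 0.47, -195.63], [-0.58, -0.44, 0.68, -1073.35], [-0.02, -0.83, -0.56, 946.85], [0.0, 0.0, 0.0, 1.0]]
[[0.43, -0.87, -0.24, 309.53], [-0.9, -0.41, -0.12, -489.92], [0.0, 0.27, -0.96, 374.23], [0.0, 0.0, 0.0, 1.0]]
1.5
```

View pics/scene0.png

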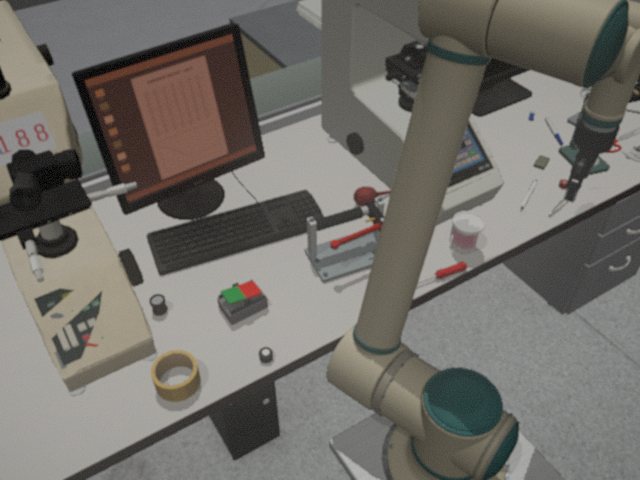

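View pics/side0.png

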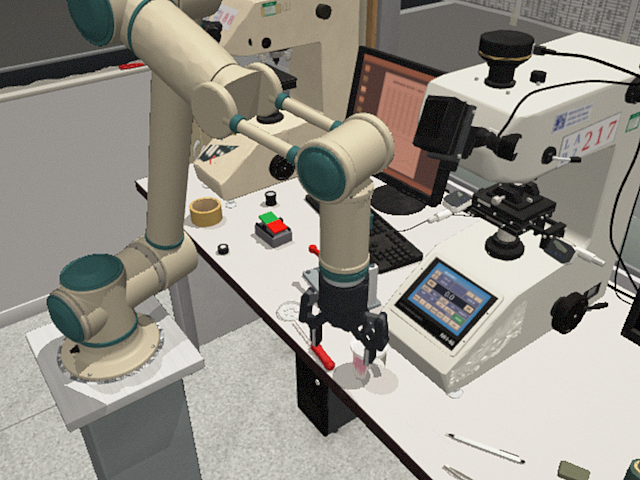

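{"fn": "move_arm", "kwargs": {
  "steps": [
    [-1,0.02,0.035,0.08,0,0,0.11],
    [-1,0.045,0.07,0.1,0,0,0.22],
    [-1,0.07,0.11,0.1,0,0,0.34],
    [-1,0.095,0.15,0.1,0,0,0.45],
    [-1,0.12,0.185,0.1,0,0,0.57],
    [-1,0.14,0.22,0.1,0,0,0.68],
    [-1,0.165,0.26,0.1,0,0,0.8],
    [-1,0.19,0.295,0.1,0,0,0.91],
    [-1,0.21,0.33,0.1,0,0,1.02],
    [-1,0.233,0.369,0.1,0,0,1.126],
    [-1,0.233,0.369,0.1,0,0,1.126],
    [-1,0.233,0.369,0.1,0,0,1.126]
  ]
}}

```text
t: 2.7
eef_pos: [480.6, -149.3, 345.3]
tool_rot: [0.706, 0.708, -0.0, 0.0]
contact_force: [0.2, -0.8, -0.8]
gripper_width: 0.001
finger_force: 0.0
```

Run:
```python
from h import *
s=observe();print(s["t"],s["q"],s["eef_pos"],s["tool_rot"],s["gripper_width"],s["contact_force"])
c="wrist"
C=get_calibration(c);im=read_camera(c);cv2.imwrite(f"pics/w1.png",im);P=np.array(C["pose"]);print(np.round(P,2).tolist(),C["vfov"])
look(c,["stand","grip","lever_pad"])
# green-less: lever mask -> world plane z=108
r=regions_of(c,"lever")
K=240/np.tan(np.radians(C["vfov"]/2))
for o in r[:1]:
    v,u=np.nonzero(o["pixels"]);d=P[:3,:3]@np.array([(u-C["cx"])/K,(v-C["cy"])/K,np.ones(len(u))])
    t=(108-P[2,3])/d[2];X=P[:2,3:4]+d[:2]*t
    (cx,cy),wh,a=cv2.minAreaRect(X.T.astype(np.float32));print(o["confidence"],cx,cy,wh,a,len(u)); print(cv2.boxPoints(((cx,cy),wh,a)))
    print(cv2.fitLine(X.T.astype(np.float32),cv2.DIST_L2,0,.01,.01).ravel())
```

```text
2.7 [-4.39028448e-01  1.24584891e-01  1.45916928e+00 -7.06228704e-04
  1.55792454e+00 -4.41054587e-01] [ 480.61891022 -149.29819264  345.26816902] [ 7.06386798e-01  7.07825943e-01 -3.46804079e-04  7.90410346e-05] 0.0009532178093591375 [ 0.2252991  -0.76515509 -0.75158939]
[[1.0, 0.0, 0.0, 481.6], [0.0, -0.96, -0.27, -81.55], [-0.0, 0.27, -0.96, 474.15], [0.0, 0.0, 0.0, 1.0]] 59.58740923068116
wrist stand 0.65 [ 539.7 -155.2    3.3]
wrist grip 0.8 [ 567.8 -145.3  101.9]
wrist lever_pad 0.64 [ 495.3 -113.7   95.9]
0.66 498.11004638671875 -140.85208129882812 (137.29701232910156, 18.695926666259766) 88.41130828857422 1945
[[ 486.86246  -209.21503 ]
 [ 505.55118  -209.73337 ]
 [ 509.35764   -72.489136]
 [ 490.6689    -71.970795]]
[ 3.0115418e-02  9.9954641e-01  4.9842584e+02 -1.3173239e+02]
```

View pics/w1.png

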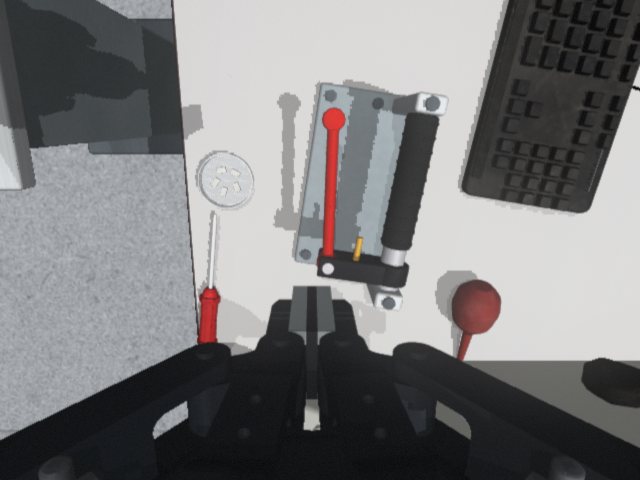

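Run:
```python
from h import *
C=get_calibration("wrist");P=np.array(C["pose"]);K=240/np.tan(np.radians(C["vfov"]/2))
def w(u,v,z):
    d=P[:3,:3]@[(u-C["cx"])/K,(v-C["cy"])/K,1];return P[:2,3]+d[:2]*(z-P[2,3])/d[2]
A=w(432,103,122.5);B=w(388,302,122);d=A-B;yaw=np.arctan2(-d[0],d[1])
piv=w(327.5,267.5,117);tip=w(334,119,108)
print(A,B,np.hypot(*d),yaw,"pivot",piv,"tip",tip,np.hypot(*(tip-piv)),np.arctan2(*(tip-piv)))
R=np.array([[np.cos(yaw),-np.sin(yaw)],[np.sin(yaw),np.cos(yaw)]])
O=(A+B)/2-R@[30,0];print("O",O,"O from pivot",piv-R@[-30,-65])
O=(O+piv-R@[-30,-65])/2
for a in(-.12,.18):
    u=np.array([np.sin(a),np.cos(a)]);n=np.array([-u[1],u[0]])
    print(a,"pad",O+R@(np.array([-30,-65])+100*u+5*n),"dir",R@u,"n",R@n)
look("wrist",["stand","lever_pad"])
```

```text
[577.70651348 -70.96682362] [ 550.68192785 -243.99796335] 175.1288198599168 -0.15493169416486288 pivot [ 495.431465   -212.33076427] tip [500.1769439  -83.12064042] 129.29723769547226 0.0367103352306921
O [ 534.55355846 -152.85301513] O from pivot [ 535.10244699 -152.73870785]
-0.12 pad [ 493.65253004 -112.27429991] dir [0.03492459 0.99938995] n [-0.99938995  0.03492459]
0.18 pad [ 523.30532295 -116.30111818] dir [0.32870466 0.94443276] n [-0.94443276  0.32870466]
wrist stand 0.65 [ 539.4 -156.2    3.4]
wrist lever_pad 0.64 [ 495.1 -114.7   96. ]
```

{"fn": "move_arm", "kwargs": {
  "steps": [
    [-1,-0.013,0.02,-0.02,0,0,-0.09],
    [-1,-0.026,0.039,-0.05,0,0,-0.18],
    [-1,-0.026,0.039,-0.09,0,0,-0.18],
    [-1,-0.026,0.039,-0.13,0,0,-0.18],
    [-1,-0.026,0.039,-0.17,0,0,-0.18],
    [-1,-0.026,0.039,-0.21,0,0,-0.18],
    [-1,-0.026,0.039,-0.235,0,0,-0.18],
    [-1,-0.026,0.039,-0.243,0,0,-0.18],
    [-1,-0.026,0.039,-0.243,0,0,-0.18],
    [-1,-0.026,0.039,-0.243,0,0,-0.18]
  ]
}}

```text
t: 4.05
eef_pos: [455.5, -111.8, 103.5]
tool_rot: [0.768, 0.64, 0.001, 0.001]
contact_force: [-1.3, -0.3, 0.0]
gripper_width: 0.005
finger_force: 0.0
```

Run:
```python
from h import *
s=observe();print(s["t"],s["q"],s["eef_pos"],s["tool_rot"],s["contact_force"])
im=read_camera("wrist");cv2.imwrite("pics/w2.png",im)
look("wrist",["lever_pad","grip"])
```

```text
4.05 [-3.89245495e-01  2.48269164e-01  1.94049708e+00 -6.19698051e-06
  9.50288273e-01 -2.08652864e-01] [ 455.48722573 -111.81940102  103.4869689 ] [7.67986706e-01 6.40464526e-01 5.91046136e-04 1.12303437e-03] [-1.31369511 -0.26913012  0.040381  ]
wrist lever_pad 0.74 [ 495.1 -113.2   99.3]
wrist grip 0.73 [ 572.  -145.9  103. ]
```

View pics/w2.png

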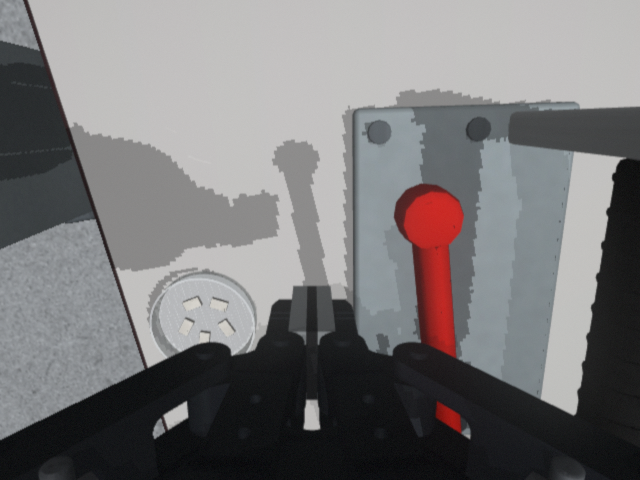

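{"fn": "move_arm", "kwargs": {
  "steps": [
    [-1,0.01,-0.0005,0,0,0,0.07],
    [-1,0.018,-0.0005,0,0,0,0.14],
    [-1,0.021,-0.0005,0,0,0,0.14],
    [-1,0.024,-0.0005,0,0,0,0.14],
    [-1,0.026,-0.0005,0,0,0,0.14],
    [-1,0.026,-0.0005,0,0,0,0.14]
  ]
}}

```text
t: 4.8
eef_pos: [479.5, -111.5, 102.4]
tool_rot: [0.721, 0.693, -0.001, -0.001]
contact_force: [-1.4, -0.1, 1.8]
gripper_width: 0.005
finger_force: 1.0
```

{"fn": "move_arm", "kwargs": {
  "steps": [
    [-1,0.002,0,0,0,0,0],
    [-1,0.004,0,0,0,0,0],
    [-1,0.006,0,0,0,0,0],
    [-1,0.006,0,0,0,0,0]
  ]
}}

```text
t: 5.2
eef_pos: [486.0, -111.5, 102.2]
tool_rot: [0.721, 0.693, -0.0, -0.0]
contact_force: [-4.8, -0.6, 3.2]
gripper_width: -0.003
finger_force: 2.2
```

{"fn": "move_arm", "kwargs": {
  "steps": [
    [-1,0.003,0,0,0,0,-0.03],
    [-1,0.006,-0.0005,0,0,0,-0.06],
    [-1,0.009,-0.0005,0,0,0,-0.09],
    [-1,0.012,-0.001,0,0,0,-0.12],
    [-1,0.015,-0.001,0,0,0,-0.15],
    [-1,0.018,-0.0015,0,0,0,-0.18],
    [-1,0.021,-0.0015,0,0,0,-0.21],
    [-1,0.023,-0.0015,0,0,0,-0.23],
    [-1,0.023,-0.0015,0,0,0,-0.23]
  ]
}}

```text
t: 6.1
eef_pos: [506.9, -111.6, 102.0]
tool_rot: [0.796, 0.605, -0.001, -0.003]
contact_force: [-8.4, 2.8, 7.8]
gripper_width: -0.004
finger_force: 4.4
```

Run:
```python
from h import *
s=observe();print(s["t"],s["eef_pos"],s["contact_force"])
im=read_camera("wrist");cv2.imwrite("pics/w3.png",im)
look("wrist",["lever_pad"])
```

```text
6.1 [ 506.93939503 -111.57869719  101.98114022] [-8.41725126  2.75053182  7.80135854]
wrist lever_pad 0.93 [ 523.2 -115.6   97.2]
wrist lever_pad 0.63 [ 383.2 -147.8    1.4]
```

View pics/w3.png

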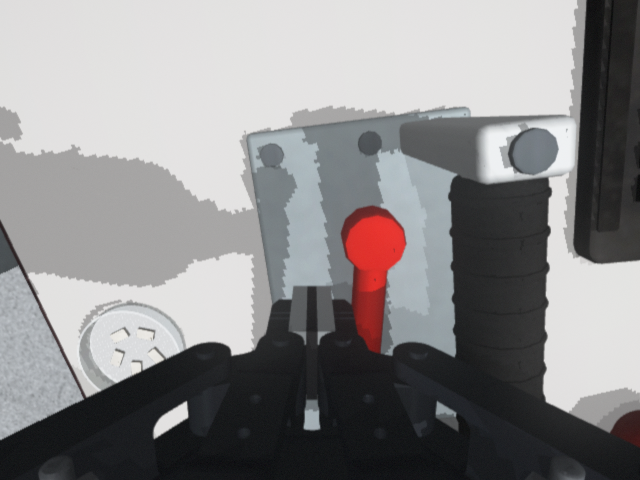

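{"fn": "move_arm", "kwargs": {
  "steps": [
    [-1,0.0015,0,0,0,0,-0.015],
    [-1,0.003,0,0,0,0,-0.03],
    [-1,0.003,0,0,0,0,-0.03]
  ]
}}

```text
t: 6.5
eef_pos: [509.5, -111.8, 102.0]
tool_rot: [0.805, 0.593, -0.002, -0.003]
contact_force: [-9.1, 1.8, 6.8]
gripper_width: 0.0
finger_force: 4.7
```

{"fn": "move_arm", "kwargs": {
  "steps": [
    [-1,0.001,0,0,0,0,-0.01],
    [-1,0.002,0,0,0,0,-0.02],
    [-1,0.002,0,0,0,0,-0.02]
  ]
}}

```text
t: 6.8
eef_pos: [510.0, -111.7, 102.0]
tool_rot: [0.811, 0.585, -0.003, -0.004]
contact_force: [-12.2, 1.3, 9.5]
gripper_width: -0.004
finger_force: 6.1
```

{"fn": "move_arm", "kwargs": {
  "steps": [
    [-1,0.001,0,0,0,0,0],
    [-1,0.002,0,0,0,0,0],
    [-1,0.002,0,0,0,0,0]
  ]
}}

```text
t: 7.1
eef_pos: [510.1, -111.7, 101.9]
tool_rot: [0.81, 0.586, -0.005, -0.005]
contact_force: [-16.6, 0.9, 11.9]
gripper_width: 0.002
finger_force: 7.8
```

{"fn": "move_arm", "kwargs": {
  "steps": [
    [-1,0.001,0,0,0,0,0],
    [-1,0.002,0,0,0,0,0],
    [-1,0.002,0,0,0,0,0],
    [-1,0.002,0,0,0,0,0],
    [-1,0.002,0,0,0,0,0],
    [-1,0.002,0,0,0,0,0],
    [-1,0.002,0,0,0,0,0]
  ]
}}

```text
t: 7.8
eef_pos: [510.3, -111.5, 101.8]
tool_rot: [0.81, 0.586, -0.006, -0.006]
contact_force: [-20.4, -0.3, 13.5]
gripper_width: -0.002
finger_force: 9.3
```

Run:
```python
from h import *
s=observe();print(s["t"],s["eef_pos"],s["contact_force"])
for c in("wrist","side"):
    im=read_camera(c)
    look(c,["lever_pad","stand"])
    if c=="wrist":cv2.imwrite("pics/w4.png",im)
    else: cv2.imwrite("pics/s4.png",cv2.resize(im[200:360,260:440],None,fx=3,fy=3))
```

```text
7.8 [ 510.34492756 -111.54476091  101.77482816] [-20.38468218  -0.26591354  13.52295949]
wrist lever_pad 0.76 [ 527.4 -115.    98.3]
wrist stand 0.7 [ 537.9 -152.5    3.4]
side lever_pad 0.65 [ 520.1 -113.8   97.1]
side stand 0.57 [ 530.4 -147.9   -1. ]
```

View pics/w4.png

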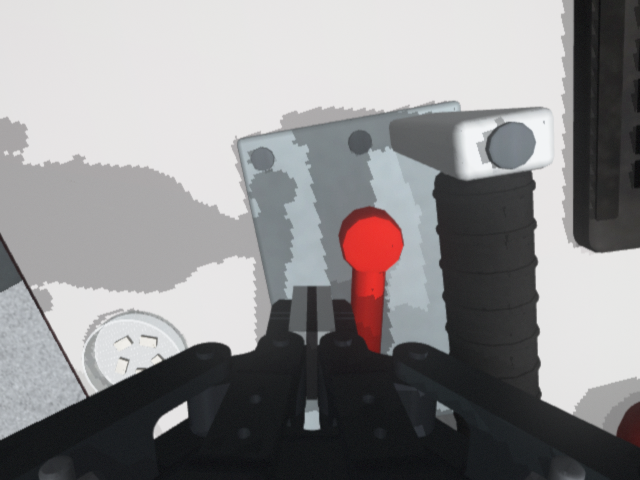

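Run:
```python
from h import *
C=get_calibration("wrist");P=np.array(C["pose"]);K=240/np.tan(np.radians(C["vfov"]/2))
def w(u,v,z):
    d=P[:3,:3]@[(u-C["cx"])/K,(v-C["cy"])/K,1];return P[:2,3]+d[:2]*(z-P[2,3])/d[2]
for z in(100,108):
    t=w(372,240,z);d=t-[495.4,-212.3];print(t,np.hypot(*d),np.arctan2(*d)-.155+.12)
for z in(100,108): print("grip left",w(444,300,z),"post",w(511,145,122))
print(observe()["t"])
```

```text
[539.49526292 -88.99517771] 130.9521722361211 0.30843979863771076
[539.20553665 -86.46052379] 133.24600861921297 0.2999869436789765
grip left [ 556.64433603 -116.62291383] post [578.7446721  -68.87103919]
grip left [ 555.3033276  -112.39460885] post [578.7446721  -68.87103919]
8.1
```

View pics/s4.png

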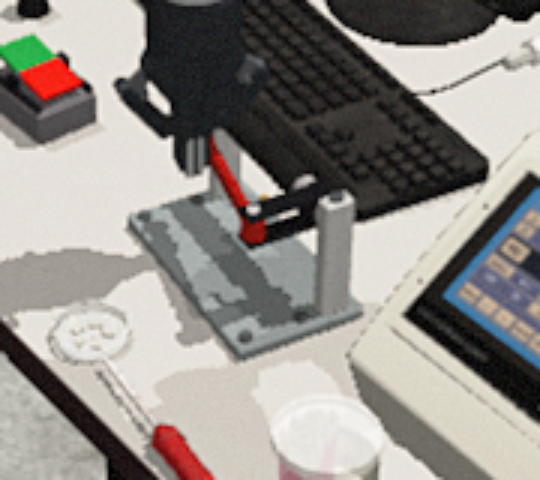

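{"fn": "move_arm", "kwargs": {
  "steps": [
    [-1,0,0,0,0,0,0],
    [-1,0,0,0,0,0,0],
    [-1,0,0,0,0,0,0],
    [-1,0,0,0,0,0,0],
    [-1,-0.002,0,0,0,0,0],
    [-1,-0.004,0,0,0,0,0.01],
    [-1,-0.006,0,0,0,0,0.02],
    [-1,-0.008,0,0,0,0,0.03],
    [-1,-0.01,0,0,0,0,0.05],
    [-1,-0.012,0,0,0,0,0.07],
    [-1,-0.014,0,0,0,0,0.09],
    [-1,-0.016,0,0,0,0,0.11]
  ]
}}

```text
t: 9.3
eef_pos: [500.1, -110.8, 101.9]
tool_rot: [0.777, 0.629, -0.0, -0.003]
contact_force: [-5.9, 4.6, 3.9]
gripper_width: -0.004
finger_force: 3.8
```

{"fn": "move_arm", "kwargs": {
  "steps": [
    [-1,-0.002,0,0,0,0,0.015],
    [-1,-0.004,0,0,0,0,0.03],
    [-1,-0.006,0,0,0,0,0.045],
    [-1,-0.008,0,0,0,0,0.06],
    [-1,-0.01,0,0,0,0,0.08],
    [-1,-0.012,0.0005,0,0,0,0.1],
    [-1,-0.014,0.0005,0,0,0,0.12],
    [-1,-0.016,0.001,0,0,0,0.14],
    [-1,-0.018,0.001,0,0,0,0.15],
    [-1,-0.02,0.001,0,0,0,0.16],
    [-1,-0.022,0.001,0,0,0,0.17],
    [-1,-0.024,0.001,0,0,0,0.17]
  ]
}}

```text
t: 10.5
eef_pos: [479.4, -112.5, 102.5]
tool_rot: [0.721, 0.693, 0.001, 0.001]
contact_force: [-0.5, 0.1, 0.5]
gripper_width: -0.001
finger_force: 0.2
```

{"fn": "move_arm", "kwargs": {
  "steps": [
    [-1,-0.012,0,0,0,0,0],
    [-1,-0.024,0,0,0,0,0],
    [-1,-0.024,0,0.04,0,0,0],
    [-1,-0.024,0,0.08,0,0,0],
    [-1,-0.02,0.03,0.12,0,0,0],
    [-1,0,0.07,0.16,0,0,0],
    [-1,0.02,0.11,0.18,0,0,0],
    [-1,0.04,0.15,0.18,0,0,0],
    [-1,0.044,0.19,0.18,0,0,0],
    [-1,0.044,0.23,0.18,0,0,0],
    [-1,0.044,0.255,0.18,0,0,0],
    [-1,0.044,0.255,0.18,0,0,0]
  ]
}}

```text
t: 11.7
eef_pos: [522.0, 145.6, 282.6]
tool_rot: [0.72, 0.694, 0.001, -0.0]
contact_force: [-0.5, 0.0, -0.4]
gripper_width: -0.001
finger_force: 0.0
```

Run:
```python
from h import *
s=observe();print(s["t"],s["eef_pos"],s["tool_rot"])
im=read_camera("wrist");cv2.imwrite("pics/w5.png",im)
look("wrist",["checkbox","green_pad"])
C=get_calibration("wrist");P=np.array(C["pose"]);print(P.round(2).tolist())
im=read_camera("scene");look("scene",["lever_pad","green_pad"])
```

```text
11.7 [522.04227988 145.64393216 282.59731824] [ 7.19764396e-01  6.94217466e-01  1.14908514e-03 -5.88039290e-05]
wrist checkbox 0.95 [527.5 144.9  -4.6]
wrist green_pad 0.74 [522.7 170.   60.1]
[[1.0, -0.04, -0.01, 525.89], [-0.04, -0.96, -0.27, 209.81], [0.0, 0.27, -0.96, 411.37], [0.0, 0.0, 0.0, 1.0]]
scene lever_pad 0.49 [378.3 166.4   2.4]
```

View pics/w5.png

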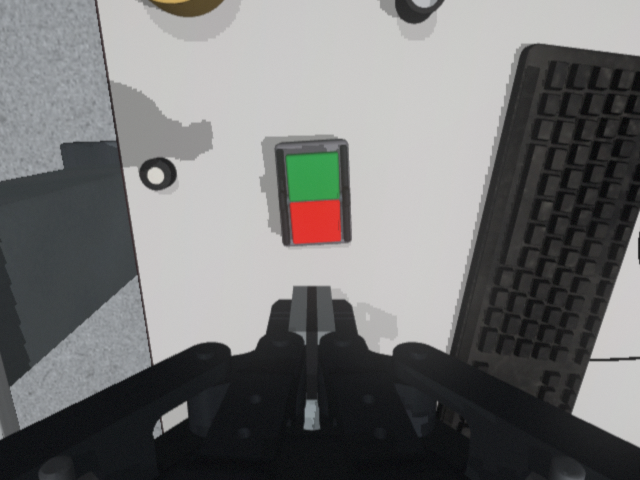

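{"fn": "move_arm", "kwargs": {
  "steps": [
    [-1,0,0.014,-0.02,0,0,0.02],
    [-1,0,0.028,-0.05,0,0,0.04],
    [-1,0,0.028,-0.09,0,0,0.04],
    [-1,0,0.028,-0.13,0,0,0.04],
    [-1,0,0.028,-0.165,0,0,0.04],
    [-1,0,0.028,-0.185,0,0,0.04],
    [-1,0,0.028,-0.195,0,0,0.04],
    [-1,0,0.028,-0.2,0,0,0.04],
    [-1,0,0.028,-0.204,0,0,0.04],
    [-1,0,0.028,-0.208,0,0,0.04],
    [-1,0,0.028,-0.212,0,0,0.04],
    [-1,0,0.028,-0.212,0,0,0.04]
  ]
}}

```text
t: 13.2
eef_pos: [523.1, 171.2, 70.8]
tool_rot: [0.707, 0.707, 0.001, 0.001]
contact_force: [-0.0, -0.0, 1.0]
gripper_width: 0.003
finger_force: 0.1
```

{"fn": "move_arm", "kwargs": {
  "steps": [
    [-1,0,0,-0.002,0,0,0],
    [-1,0,0,-0.004,0,0,0],
    [-1,0,0,-0.005,0,0,0],
    [-1,0,0,-0.005,0,0,0]
  ]
}}

```text
t: 13.6
eef_pos: [523.0, 171.8, 65.8]
tool_rot: [0.707, 0.707, 0.001, 0.0]
contact_force: [1.0, 4.6, 3.7]
gripper_width: 0.001
finger_force: 2.6
```

{"fn": "move_arm", "kwargs": {
  "steps": [
    [-1,0,0,-0.001,0,0,0],
    [-1,0,0,-0.002,0,0,0],
    [-1,0,0,-0.003,0,0,0],
    [-1,0,0,-0.003,0,0,0]
  ]
}}

```text
t: 14.0
eef_pos: [523.2, 171.8, 64.7]
tool_rot: [0.707, 0.707, 0.001, 0.0]
contact_force: [-3.8, 7.0, 17.9]
gripper_width: 0.001
finger_force: 9.4
```

{"fn": "move_arm", "kwargs": {
  "steps": [
    [-1,0,0,-0.001,0,0,0],
    [-1,0,0,-0.002,0,0,0],
    [-1,0,0,-0.002,0,0,0]
  ]
}}

```text
t: 14.3
eef_pos: [523.2, 171.9, 64.5]
tool_rot: [0.707, 0.707, 0.002, 0.001]
contact_force: [-5.9, 5.3, 29.3]
gripper_width: -0.005
finger_force: 14.7
```

{"fn": "move_arm", "kwargs": {
  "steps": [
    [-1,0,0,0.005,0,0,0],
    [-1,0,0,0.015,0,0,0],
    [-1,0,-0.01,0.05,0,0,0],
    [-1,0,-0.02,0.09,0,0,0],
    [-1,0,-0.026,0.13,0,0,0],
    [-1,0,-0.026,0.17,0,0,0],
    [-1,0,-0.026,0.21,0,0,0],
    [-1,0,-0.026,0.22,0,0,0],
    [-1,0,-0.026,0.22,0,0,0]
  ]
}}

```text
t: 15.2
eef_pos: [523.0, 144.3, 281.7]
tool_rot: [0.707, 0.707, 0.001, 0.001]
contact_force: [-0.3, -0.2, -0.4]
gripper_width: -0.0
finger_force: 0.0
```

Run:
```python
from h import *
s=observe();print(s["t"],s["eef_pos"],s["contact_force"])
im=read_camera("wrist");look("wrist",["green_pad"])
im2=read_camera("side");look("side",["green_pad","lever_pad","petri","specimen_black","driver"])
cv2.imwrite("pics/w6.png",np.hstack([cv2.resize(im[120:260,240:380],(400,400)),cv2.resize(im2[190:330,220:360],(400,400))]))
```

```text
15.2 [522.97318598 144.29251235 281.70668684] [-0.29969798 -0.22975508 -0.42305179]
wrist green_pad 0.94 [520.4 174.8  48.2]
side green_pad 0.66 [520.7 175.7  49.1]
side lever_pad 0.86 [ 492.  -111.7   98.9]
side lever_pad 0.23 [ 566.8 -144.7  100.8]
side petri 0.93 [ 384.3 -142.9    3.6]
side specimen_black 0.6 [374.7 176.8  -0.8]
side specimen_black 0.21 [ 360.4 -275.3   -0.5]
side driver 0.88 [ 359.8 -273.6   -0.5]
```

View pics/w6.png

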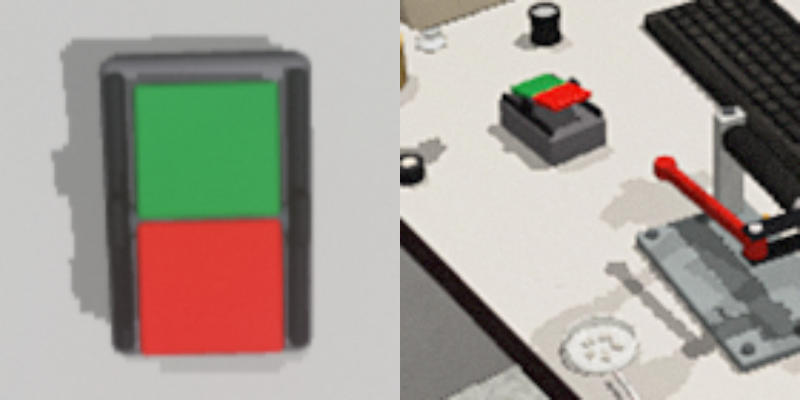

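The green half is down (its pad at about z = 49 mm), the red half is up, the lever is back out, and the dish and screwdriver are where they were.

```bash
python3 -c "
from cell import *
print(sign_off())"
```

```text
the job is handed in; nothing more can be done
None
```

I pressed the lever to its stop, held it there at about 20–25 N for over a second, and eased it fully back out. I then pressed the green half of the rocker fully down, with no sign of anything else having moved, and handed the job in at about 15 s.

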